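# Open the drilling jig and hold the block in its corner

### The job

Swing the jig's hold-down lever up out of the way until it stands upright or leans back, then take the oblong block with the pencilled cross on top and press it into the corner of the jig: flat on the board, one long side flush against the long stop and one end flush against the short stop. Finish while still holding it with the gripper, pressed firmly against both stops, with the lever still up; do not push the other things on the bench about.

Things in the scene. Friction and masses are not known exactly. Their poses are not given: they have to be found in the camera images.
- jig: Fixed drilling jig: plywood board 230 x 180 x 12 mm, origin at the centre of its underside on the table. In its frame the long stop is on the +y side, the short stop on the +x side; their faces meet in a corner at x = 45, y = 55 mm. Behind the short stop (centre x = 90, y = 30 mm, 36 x 50 mm in plan, top at z = 76) stands the aluminium head that carries the hold-down lever.
- long_stop: Wooden strip fixed on the jig board, 100 mm along the jig's x, 18 mm thick in y, 14 mm high; origin at the centre of its underside (jig x = -5, y = 64, z = 12 mm). Its inner face, towards jig -y, is at jig y = 55 mm. Its near end is at jig x = -55 mm.
- short_stop: Wooden strip fixed on the jig board, 50 mm along the jig's y, 16 mm thick in x, 14 mm high; origin at the centre of its underside (jig x = 53, y = 30, z = 12 mm). Its inner face, towards jig -x, is at jig x = 45 mm.
- nest (a point): Point of the jig where the middle of the block's underside comes to lie when it is home in the corner with its long side along jig x (jig x = 3, y = 30, z = 12 mm, on the board's top). Axes as the jig's.
- hold_down (a joint): Hold-down lever: 0 = down (arm level, pointing to jig -x over the corner), 1.57 = upright, 1.75 = end, leaning back. Starts at 0 to 0.35. Stiff hinge (0.15 N m): stays where left. Steel arm 12 mm wide, 10 thick; a rubber foot (16 mm diameter, 60 mm from the hinge, reaching 40 mm below the arm's centre line) blocks the corner while down.
- lever_handle (a point): Grip point on the axis of a level round steel bar, 12 mm diameter, that sticks out 50 mm sideways (towards jig -y, parallel to the hinge axis) from the arm's end, 90 mm from the hinge. It is 28 mm to the side of the arm's centre line and 65 mm above the table at lever angle 0. It moves on a circle about the hinge.
- lever_hinge (a point): Point on the hinge axis, at the lever arm's centre line (jig x = 90, y = 30, z = 65 mm). The hinge axis is the jig's y; raising turns the handle up and then over towards jig +x.
- blank: The block to be held: loose oblong beech block 84 x 50 x 50 mm (x, y, z), about 0.15 kg, a thin pencilled cross on its top face. Origin at the centre of its underside, x along its long side. It lies flat on the table to the right of the jig, in any of three places shared with the round and the slim blank.
- round_blank: Bystander: loose upright beech disc, 56 mm diameter, 40 mm high, origin at the centre of its underside.
- slim_blank: Bystander: loose beech bar 100 x 28 x 28 mm, origin at the centre of its underside, x along its length.
- wax_jar: Bystander: loose amber glass jar of wax, 84 mm diameter, 130 mm high, origin at the centre of its underside.
- jar_lid: Bystander: green jar lid lying flat, 80 mm diameter, 12 mm high, origin at the centre of its underside.
- tea_bowl: Bystander: white bowl, 110 mm diameter, 65 mm high, origin at the centre of its underside.
- wax_brush: Bystander: brush lying flat on the table, beyond the blanks; origin at its underside.
There are look-alikes about, which are no part of the job. What is shaped like the blank but green is not meant.

How it is judged:
By the outcome, as a careful person would: the job done as asked, in the order asked, and still so for the second after the job is handed in, while the arm keeps its last pose, push and grip.
It also fails if it takes over 64 s, if anything falls off the work surface, if the arm or the gripper's body presses on something with over 40 N, if the wrist force passes 120 N, or if a joint passes its speed limit or range.

### The arm

A 7-joint arm with a two-finger parallel gripper is mounted at the origin on the work surface. World frame = base frame: x ahead of the robot, y to its left, z up, the work surface at z = 0. Lengths are in mm, angles in rad, forces in N, time in s.
With the tool pointing down it reaches from about 400 to 850 mm from the base axis. Payload 10.4 kg.
Tool frame: the origin (TCP) lies between the finger pads; the fingertips stand 8 mm ahead of it and the grasp point (between the pads) lies 11 mm behind it; z points along the fingers, y is the line along which they close (so a half turn about z gives the same grasp; the last joint's range is limited). The gripper opens to 85 mm and grips with 20 to 120 N. Pads are 22 mm wide; open, the fingers measure 114 mm over their backs; the gripper's body (76 mm by 85 mm) begins 54 mm behind the grasp point. The pads swing forward as they close: fully open they stand 13 mm farther back than shut.
Start: joints at [1.256, 0.332, -0.065, 1.46, 0.022, 1.35, -0.088], TCP at [179.819, -598.595, 239.338] pointing down, gripper open.
Joint ranges: [-2.6, 2.6], [-0.5, 2.12], [-1.47, 1.34], [0.16, 2.42], [-1.27, 4.41], [0.06, 2.06], [-2.6, 2.6]. Speed limits (rad/s): [2.22, 2.22, 2.79, 2.79, 3.14, 3.14, 3.14].

### API

Orientations are given as a unit quaternion [w, x, y, z].
In Python, from plant import ctrl, optics gives the robot as it stands. The module is installed in compiled form; this text tells all that it offers.
- The arm moves only by the tool drive_tool, never from a script. Its argument "targets" is a list of rows, each an object of numbers: "dx", "dy", "dz": the shift along the world's x, y, z in cm; "ax", "ay", "az": the turn, a rotation vector about the world's x, y, z in degrees; "gripper": the finger opening in cm, from 0 to 8.54. In form: [{"dx": .., "dy": .., "dz": .., "ax": .., "ay": .., "az": .., "gripper": ..}, ...]. A call has 1 to 5 rows; each row shifts and turns the commanded pose from where the row before left it; what a row does not reach is not made up. A row lasts 1/8 s, in which the tool goes at most 62.5 mm and 10.7 degrees, less where a joint would pass 70% of its speed; a pose out of reach is approached as far as the arm can. A call with a gripper value outside its range is refused whole. The fingers move at their own pace and stop on an object; the grip force is fixed at half the most. Time passes only in rows, so rows that do not move let the fingers close. It gives the time, the measured TCP pose, the force, the opening and the grip force at its end, in the units of the state.
- ctrl.sense(): the state, without advancing time (a new reading comes with each control period).
- optics.capture(name): name is "side" or "top" or "wrist"; returns a dict with "img" (480x640x3 uint8, blue, green, red), "fx", "fy", "cx", "cy" (pixels), "view" (4x4, takes a point from world to camera coordinates). Camera axes: x right, y down, z forward; pixel columns grow to the right and rows downward; lengths in mm; the calibration is good to about 2 mm. A picture is of the moment at which its call begins. There is no depth.
- ctrl.sign_off(): hands the job in; it is judged then, once.
Trained networks look in a picture, given as the dict that the camera call returned (one of the last four; its "shot" number tells which), for a name from the list of things; names that differ only in an ending like _2 or _b are one class to them, and where a whole thing is asked for, a point or a joint stands for the part that bears it (a point fixed in the world has none). Each returns a list of dicts, best first, with "confidence" (0 to 1); they miss things now and then, are a little off and sometimes report something else, mostly with a low value. They report only what shows in the picture. A call takes as long as a camera call. They do not tell look-alikes from the thing itself.
- optics.recognise(picture, target): "extent" ([left, top, right, bottom] in pixels, round what is visible of it).
- optics.mark_of(picture, target): "centre" ([column, row] in pixels: a listed point, or the origin of a listed thing).
The state is a dict: "time_s": time; "joint_pos": joint angles; "qvel": joint speeds; "tau": joint torques, N m; "eef_pos": TCP position; "ee_rot": TCP orientation; "ft_force": force on the tool from outside, world axes, zero at the start; "moment": the same for the moment, N m; "opening": finger opening in mm; "grasp_force": force on a finger pad.
Only numpy, scipy, OpenCV 4.12 (cv2) and the standard library are available. Lean on these libraries where they do the work, as an engineer would, in place of code of your own. Each camera call takes 0.05 s, during which the arm holds its last target. There are 200 camera calls.

## Working session

There is one attempt and no reset: what is moved stays moved. The work goes in short steps, Python scripts to look and compute and a tool call to move; the robot and the scene stay as the last step left them, time stands still between calls to the robot, and variables do not carry over. Pictures are saved under pics/ and viewed, at most 10 in all, crops included, and the job is handed in when it is done.

Besides the shell and the picture viewer there is one more tool, called as a command line: name --argument value ..., lists and objects as JSON in quotes. drive_tool: Moves the arm, as the interface text tells. Its arguments: {"type":"object","properties":{"targets":{"type":"array","items":{"type":"object","properties":{"dx":{"type":"number"},"dy":{"type":"number"},"dz":{"type":"number"},"ax":{"type":"number"},"ay":{"type":"number"},"az":{"type":"number"},"gripper":{"type":"number"}}}}},"required":["targets"]}

```bash
mkdir -p pics
cat > h.py <<'E'
import numpy as np, cv2
from plant import ctrl, optics
def P(p):
    return np.array([[p['fx'],0,p['cx']],[0,p['fy'],p['cy']],[0,0,1.]])@np.array(p['view'])[:3]
def proj(p,X):
    q=P(p)@np.append(X,1.); return q[:2]/q[2]
def at_z(p,uv,z):
    M=P(p); A=np.c_[M[:,0],M[:,1],-np.array([uv[0],uv[1],1.])]
    return np.linalg.solve(A,-(M[:,2]*z+M[:,3]))[:2]
def tri(ps,uvs):
    A=[]
    for p,(u,v) in zip(ps,uvs):
        M=P(p); A+= [u*M[2]-M[0], v*M[2]-M[1]]
    x=np.linalg.svd(np.array(A))[2][-1]; return x[:3]/x[3]
E
python3 - <<'E'
from h import *
ps={n:optics.capture(n) for n in('side','top')}
for n,p in ps.items(): cv2.imwrite(f'pics/{n}0.png',p['img'])
for n,p in ps.items():
    print(n,np.round(np.linalg.inv(np.array(p['view']))[:3],2).tolist())
    for t in ['jig','long_stop','short_stop','nest','lever_handle','lever_hinge','blank','round_blank','slim_blank','wax_jar','jar_lid','tea_bowl','wax_brush']:
        print(t,[(np.round(d['centre']).tolist(),round(d['confidence'],2)) for d in optics.mark_of(p,t)][:4])
s=ctrl.sense(); print(s)
E
```

```text
side [[-0.99, -0.08, 0.08, 512.71], [-0.11, 0.57, -0.81, 921.94], [0.02, -0.82, -0.58, 725.31]]
jig [([331.0, 305.0], 0.95)]
long_stop [([338.0, 322.0], 0.92)]
short_stop [([313.0, 308.0], 0.56)]
nest [([332.0, 307.0], 0.83)]
lever_handle [([342.0, 319.0], 0.63), ([335.0, 282.0], 0.62)]
lever_hinge [([296.0, 296.0], 0.6), ([310.0, 436.0], 0.3)]
blank [([390.0, 213.0], 0.8), ([341.0, 185.0], 0.67), ([350.0, 206.0], 0.66), ([381.0, 191.0], 0.58)]
round_blank [([319.0, 238.0], 0.79)]
slim_blank [([381.0, 239.0], 0.81), ([348.0, 206.0], 0.44)]
wax_jar [([402.0, 432.0], 0.78)]
jar_lid [([313.0, 438.0], 0.89), ([246.0, 277.0], 0.52)]
tea_bowl [([242.0, 277.0], 0.96)]
wax_brush [([273.0, 225.0], 0.87)]
top [[0.02, -0.99, 0.13, 428.37], [-1.0, -0.01, 0.02, -18.34], [-0.02, -0.13, -0.99, 1137.14]]
jig [([269.0, 248.0], 0.65)]
long_stop [([247.0, 260.0], 0.56)]
short_stop [([253.0, 233.0], 0.54), ([247.0, 261.0], 0.22)]
nest [([255.0, 252.0], 0.86), ([399.0, 169.0], 0.58), ([388.0, 297.0], 0.3)]
lever_handle [([268.0, 246.0], 0.57), ([137.0, 313.0], 0.46)]
lever_hinge [([243.0, 213.0], 0.7)]
b
[... 441 characters left out ...]
 1.25641536,  0.33218886, -0.06469764,  1.46009928,  0.02158916,
        1.34989721, -0.08853874]), 'qvel': array([ 2.66306867e-03,  7.63908392e-04, -3.29685334e-04, -2.10770890e-03,
        2.92387419e-04, -4.92124370e-05, -3.04248558e-04]), 'tau': array([ 3.39120998e-04, -6.25232220e+01,  4.91048384e-02, -3.91821849e+01,
        1.64740841e-02,  1.90454673e-03, -4.64252662e-05]), 'eef_pos': array([ 179.81205602, -598.59785675,  239.34482236]), 'ee_rot': array([4.73780902e-05, 9.89379760e-01, 1.45353665e-01, 2.19132187e-05]), 'ft_force': array([-0.02097523, -0.70932686, -0.31617696]), 'moment': array([-0.03892355, -0.00234904,  0.00086996]), 'grasp_force': 0.0, 'opening': 85.60627917650943}
```

View pics/top0.png

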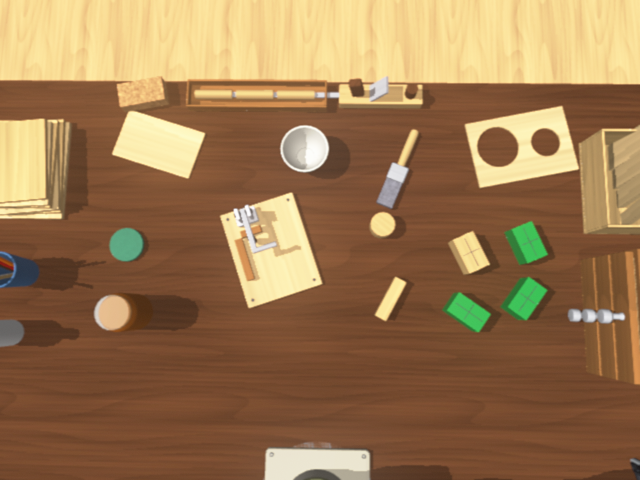

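View pics/side0.png

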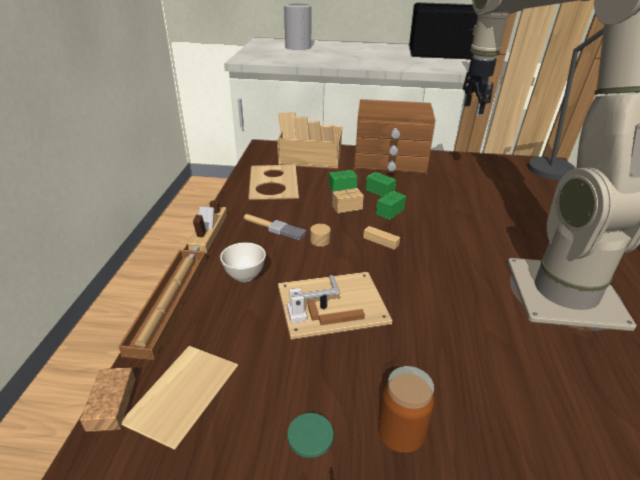

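Top view: candidates for the blank are the beech block with cross at (469,253) and green blocks at (526,243), (526,299), (467,312). Only the beech one fits, since green ones are not meant. The jig is at (270,250), its lever down, with the head at about (245,215). I'll confirm with an enlarged crop.

Run:
```python
from h import *
t=optics.capture('top'); im=t['img']
a=cv2.resize(im[180:320,205:345],(560,560),interpolation=cv2.INTER_CUBIC)
b=cv2.resize(im[225:285,440:500],(240,240),interpolation=cv2.INTER_CUBIC)
c=np.zeros((560,800,3),np.uint8); c[:,:560]=a; c[:240,560:]=b
cv2.imwrite('pics/crop1.png',c)
for n,q in dict(c1=(221,214),c2=(294,194),c3=(321,283),c4=(249,306)).items(): print(n,at_z(t,q,12))
print('block',at_z(t,(469,252),50), 'round',at_z(t,(383,225),40),'slim',at_z(t,(391,299),28))
for q in [(526,243),(526,299),(467,312)]: print(at_z(t,q,50))
```

```text
c1 [644.48294894 236.18124658]
c2 [695.03937381  63.61107904]
c3 [484.3101607   -3.84950988]
c4 [428.76745961 162.05318638]
block [ 556.9249988  -336.70644576] round [ 617.91938516 -144.67198969] slim [ 449.49118361 -163.86303006]
[ 579.05820766 -465.02803151]
[ 453.5602688  -459.94991935]
[ 422.95575486 -328.9194158 ]
```

View pics/crop1.png

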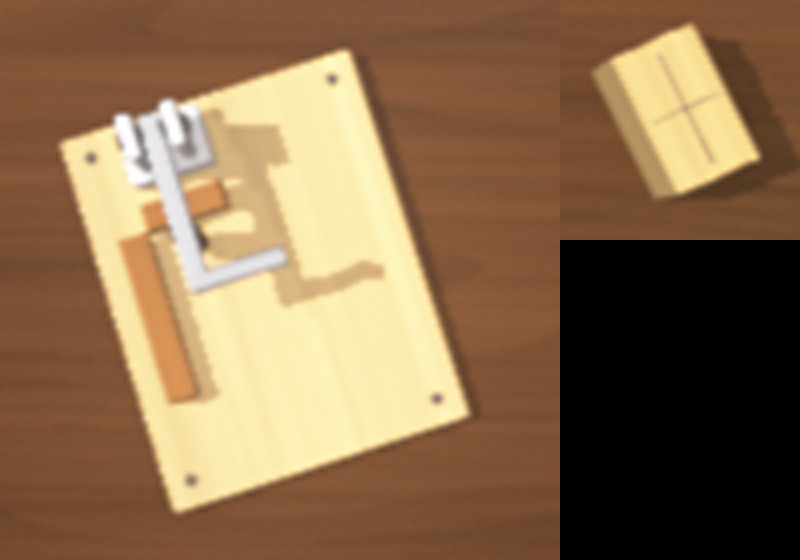

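The crop confirms it: the beech block at (469,252) carries the cross, its long axis about 27° in the world. The jig's yaw is about 18°, and the lever handle points towards jig -y. Next I'll move over the blank for wrist views.

drive_tool --targets '[{"dx":4.2,"dy":3.4,"dz":0.7,"az":1.3},{"dx":4.2,"dy":3.4,"dz":0.7,"az":1.3},{"dx":4.2,"dy":3.4,"dz":0.7,"az":1.3},{"dx":4.2,"dy":3.4,"dz":0.7,"az":1.3},{"dx":4.2,"dy":3.4,"dz":0.7,"az":1.3}]'

```text
invalid input at $.targets[0]: expected keys dx, dy, dz, ax, ay, az, gripper
```

drive_tool --targets '[{"dx":4.2,"dy":3.4,"dz":0.7,"az":1.3},{"dx":4.2,"dy":3.4,"dz":0.7,"az":1.3},{"dx":4.2,"dy":3.4,"dz":0.7,"az":1.3},{}]'

```text
invalid input at $.targets[0]: expected keys dx, dy, dz, ax, ay, az, gripper
```

Run:
```python
from h import *
w=optics.capture('wrist'); cv2.imwrite('pics/w1.png',w['img'])
import pickle; pickle.dump(w,open('w1.pkl','wb'))
print(w['fx'],np.round(np.linalg.inv(np.array(w['view']))[:3],2).tolist(), ctrl.sense()['ee_rot'])
for t in ['blank']: print([(np.round(d['centre']).tolist(),round(d['confidence'],2)) for d in optics.mark_of(w,t)],optics.recognise(w,t))
```

```text
351.5651798971051 [[0.29, -0.92, -0.27, 248.05], [-0.96, -0.27, -0.08, -578.11], [0.0, 0.28, -0.96, 373.67]] [2.84774091e-05 9.89374937e-01 1.45386497e-01 1.34219525e-05]
[] []
```

View pics/w1.png

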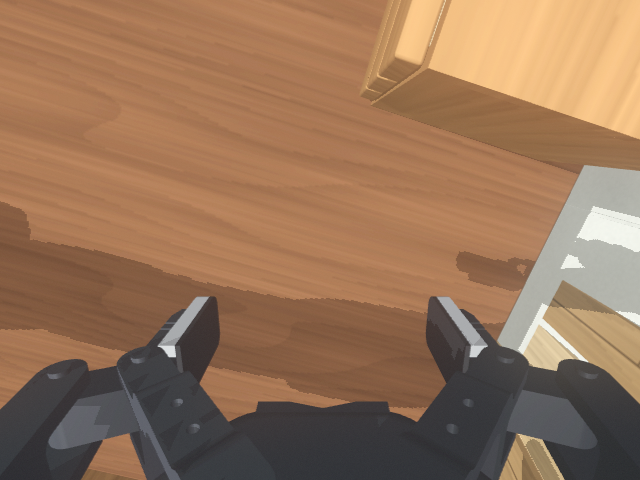

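The pose didn't change because every key is required. The wrist camera looks down past the fingers and shows only bare bench here. I'll repeat the move with all the keys.

drive_tool --targets '[{"dx":4.2,"dy":3.4,"dz":0.7,"ax":0,"ay":0,"az":1.3,"gripper":8.5},{"dx":4.2,"dy":3.4,"dz":0.7,"ax":0,"ay":0,"az":1.3,"gripper":8.5},{"dx":4.2,"dy":3.4,"dz":0.7,"ax":0,"ay":0,"az":1.3,"gripper":8.5},{"dx":4.2,"dy":3.4,"dz":0.7,"ax":0,"ay":0,"az":1.3,"gripper":8.5},{"dx":4.2,"dy":3.4,"dz":0.7,"ax":0,"ay":0,"az":1.3,"gripper":8.5}]'

```text
time_s: 2.22
eef_pos: [391.0, -427.4, 274.8]
ee_rot: [0.0, 0.979, 0.202, 0.0]
ft_force: [0.3, -0.9, 0.8]
opening: 85.0
grasp_force: 0.0
```

drive_tool --targets '[{"dx":4.2,"dy":3.4,"dz":0.7,"ax":0,"ay":0,"az":1.3,"gripper":8.5},{"dx":4.2,"dy":3.4,"dz":0.7,"ax":0,"ay":0,"az":1.3,"gripper":8.5},{"dx":4.2,"dy":3.4,"dz":0.7,"ax":0,"ay":0,"az":1.3,"gripper":8.5},{"dx":0,"dy":0,"dz":0,"ax":0,"ay":0,"az":0,"gripper":8.5}]'

```text
time_s: 2.72
eef_pos: [519.4, -322.0, 295.7]
ee_rot: [-0.001, 0.971, 0.238, 0.001]
ft_force: [-0.3, -0.0, -0.3]
opening: 84.9
grasp_force: 0.0
```

```bash
cat >> h.py <<'E'
import pickle
def shot(tag):
    w=optics.capture('wrist'); cv2.imwrite(f'pics/{tag}.png',w['img']); pickle.dump(w,open(tag+'.pkl','wb')); return w
E
python3 - <<'E'
from h import *
w=shot('w2')
for t in ['blank']: print([(np.round(d['centre']).tolist(),round(d['confidence'],2)) for d in optics.mark_of(w,t)],optics.recognise(w,t))
print(proj(w,[557,-337,50]))
E
```

```text
[([393.0, 285.0], 0.91), ([451.0, 210.0], 0.81), ([219.0, 40.0], 0.62), ([350.0, 176.0], 0.59), ([297.0, 266.0], 0.56)] [{'extent': [357.4, 257.7, 436.9, 335.0], 'confidence': 0.88}, {'extent': [257.8, 232.3, 329.1, 315.1], 'confidence': 0.82}, {'extent': [430.1, 173.2, 498.2, 254.0], 'confidence': 0.71}, {'extent': [333.1, 143.4, 382.1, 217.1], 'confidence': 0.7}]
[350.79426194 179.93061582]
```

View pics/w2.png

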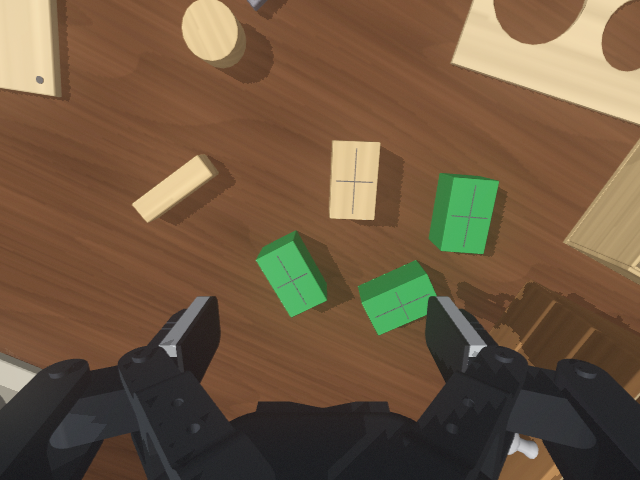

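The beech block with the cross is at (355,180), with the green ones at (292,275), (398,298) and (467,213), so the target is clear. Moving on to look at the jig.

drive_tool --targets '[{"dx":0.6,"dy":4.8,"dz":0,"ax":0,"ay":0,"az":10,"gripper":8.5},{"dx":0.6,"dy":4.8,"dz":0,"ax":0,"ay":0,"az":10,"gripper":8.5},{"dx":0.6,"dy":4.8,"dz":0,"ax":0,"ay":0,"az":10,"gripper":8.5},{"dx":0.6,"dy":4.8,"dz":0,"ax":0,"ay":0,"az":10,"gripper":8.5},{"dx":0.6,"dy":4.8,"dz":0,"ax":0,"ay":0,"az":10,"gripper":8.5}]'

```text
time_s: 3.5
eef_pos: [545.3, -87.0, 295.4]
ee_rot: [0.0, 0.781, 0.624, -0.0]
ft_force: [0.7, 0.3, 0.6]
opening: 85.0
grasp_force: 0.0
```

drive_tool --targets '[{"dx":0.6,"dy":4.8,"dz":0,"ax":0,"ay":0,"az":10,"gripper":8.5},{"dx":0.6,"dy":4.8,"dz":0,"ax":0,"ay":0,"az":10,"gripper":8.5},{"dx":0.6,"dy":4.8,"dz":0,"ax":0,"ay":0,"az":10,"gripper":8.5},{"dx":0,"dy":0,"dz":0,"ax":0,"ay":0,"az":0,"gripper":8.5}]'

```text
time_s: 4.0
eef_pos: [563.4, 60.2, 295.4]
ee_rot: [-0.0, 0.592, 0.806, 0.0]
ft_force: [0.7, -0.9, 0.2]
opening: 85.0
grasp_force: 0.0
```

Run:
```python
from h import *
w=shot('w3'); print(ctrl.sense()['joint_pos'])
for t in ['jig','nest','lever_handle','lever_hinge','long_stop','short_stop']: print(t,[(np.round(d['centre'],1).tolist(),round(d['confidence'],2)) for d in optics.mark_of(w,t)])
```

```text
[ 0.42134613  0.25130505 -0.72118154  1.50166892  0.16631462  1.4512536
 -0.00496904]
jig [([335.3, 152.6], 0.79)]
nest [([337.7, 124.4], 0.82), ([336.6, 151.0], 0.25)]
lever_handle [([341.7, 150.4], 0.87)]
lever_hinge [([429.9, 120.5], 0.59)]
long_stop [([328.3, 94.8], 0.65)]
short_stop [([384.8, 121.2], 0.86)]
```

View pics/w3.png

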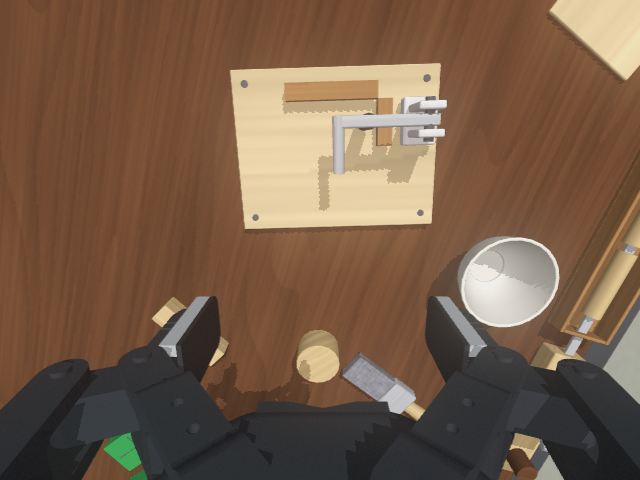

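The view shows the jig board with corners at (231,70), (440,64), (432,223) and (245,229). The handle bar runs from (339,118) to (339,174), with the head at (420,120). Next I'll fit the poses.

Run:
```python
from h import *
from scipy.optimize import least_squares
w2=pickle.load(open('w2.pkl','rb')); w3=pickle.load(open('w3.pkl','rb'))
t=optics.capture('top'); s=optics.capture('side')
def sub(p,pts,r=4):
    g=cv2.cvtColor(p['img'],cv2.COLOR_BGR2GRAY)
    return cv2.cornerSubPix(g,np.float32(pts).reshape(-1,1,2),(r,r),(-1,-1),(3,50,.01)).reshape(-1,2)
J=np.array([[-115,90],[115,90],[115,-90],[-115,-90.]])
obs=[(w3,sub(w3,[(231,70),(440,64),(432,223),(245,229)])),(t,sub(t,[(249,306),(221,214),(294,194),(321,283)],3))]
for _,o in obs: print(o.round(1).tolist())
def jw(q,X):
    c,s_=np.cos(q[2]),np.sin(q[2]); X=np.atleast_2d(X)
    return np.c_[q[0]+c*X[:,0]-s_*X[:,1],q[1]+s_*X[:,0]+c*X[:,1],X[:,2]]
def res(q,obs,z=None):
    return np.concatenate([(np.array([proj(p,x) for x in jw(q,np.c_[J,np.full(4,q[3])])])-o).ravel() for p,o in obs])
for ob in (obs,obs[:1],obs[1:]):
    r=least_squares(res,[563,114,.32,12],args=(ob,)); print('jig',r.x.round(3),np.degrees(r.x[2]),'rms',np.sqrt(np.mean(r.fun**2)))
q=least_squares(res,[563,114,.32,12],args=(obs,)).x; qj=np.r_[q[:3]]
r3=least_squares(lambda v:res(np.r_[v,12.],obs),q[:3]); print('z12',r3.x,r3.fun.round(1)); q=r3.x
np.save('jig.npy',q)
# lever angle
hp=[(w3,(340,150.2)),(t,(268,246)),(s,(335,282))]
for p,uv in hp:
    f=lambda th: np.array(proj(p,jw(q,[90-90*np.cos(th[0]),2,65+90*np.sin(th[0])])[0]))-uv
    r=least_squares(f,[.2]); print('theta',r.x,r.fun)
print('handle tri',tri(*zip(*hp)), tri(*zip(*hp[:2])))
for th in (0,.2,.35): print(th, jw(q,[90-90*np.cos(th),2,65+90*np.sin(th)])[0])
print('head side/hinge wrist', proj(w3,jw(q,[90,30,65])[0]), 'nest',proj(w3,jw(q,[3,30,12])[0]))
# blank
B=np.array([[-42,25],[42,25],[42,-25],[-42,-25.]])
def mask(p,c,r):
    im=p['img']; hsv=cv2.cvtColor(im,cv2.COLOR_BGR2HSV)
    m=((hsv[...,2]>175)&(hsv[...,0]<30)).astype(np.uint8); m=cv2.morphologyEx(m,cv2.MORPH_CLOSE,np.ones((5,5),np.uint8))
    n,l=cv2.connectedComponents(m); k=l==l[c[1],c[0]]
    cs=cv2.findContours(k.astype(np.uint8),cv2.RETR_EXTERNAL,cv2.CHAIN_APPROX_NONE)[0]
    return cv2.minAreaRect(max(cs,key=cv2.contourArea)), k.sum()
for p,c in((w2,(345,170)),(t,(468,248))):
    (ct,sz,a),n=mask(p,c,0); print('rect',ct,sz,a,n)
    b=cv2.boxPoints((ct,sz,a)); W=np.array([at_z(p,x,50) for x in b]); print(W.round(1).tolist(),W.mean(0)); e=[W[1]-W[0],W[2]-W[1]]; print([ (round(np.linalg.norm(v),1),round(np.degrees(np.arctan2(v[1],v[0])),1)) for v in e])
print('cross tri',tri([w2,t],[(355,181),(470,251.5)]))
```

```text
[[229.60000610351562, 69.5999984741211], [440.20001220703125, 63.099998474121094], [430.70001220703125, 223.10000610351562], [244.6999969482422, 228.5]]
[[249.0, 306.0], [221.0, 214.0], [294.0, 194.0], [322.79998779296875, 284.1000061035156]]
jig [5.62533e+02 1.16409e+02 3.29000e-01 7.48500e+00] 18.861132287668582 rms 0.978429148120233
jig [5.62378e+02 1.16927e+02 3.32000e-01 8.04500e+00] 19.041964872040783 rms 0.12562552070064872
jig [ 5.64149e+02  1.14945e+02  3.15000e-01 -1.28500e+00] 18.050871281559647 rms 0.7801577448501379
z12 [5.62336999e+02 1.16162720e+02 3.29178692e-01] [-0.7 -0.3  1.   0.2  0.4  1.8 -1.2  1.1 -1.   1.9 -1.   1.  -1.9 -2.2
 -0.8 -0.4]
theta [0.14874844] [-0.46785774  2.28499036]
theta [-0.33567109] [-0.23113182 -0.0209757 ]
theta [0.00239346] [-1.50876863 -0.06057307]
handle tri [561.21035766 117.12523584  64.52799804] [565.76184679 119.26335552  36.29628264]
0 [561.69046705 118.05533583  65.        ]
0.2 [563.38815146 118.63527749  82.88023977]
0.35 [566.85395576 119.81922209  95.86080267]
head side/hinge wrist [429.00736605 120.25418374] nest [338.29687525 124.39341363]
rect (354.0298767089844, 179.84228515625) (47.54182052612305, 78.05577087402344) 2.602562189102173 3633
[[509.2, -335.2], [584.4, -299.7], [605.4, -344.6], [531.3, -383.0]] [ 557.55501246 -340.62172918]
[(np.float64(83.2), np.float64(25.2)), (np.float64(49.6), np.float64(-65.0))]
rect (468.87310791015625, 252.7710723876953) (37.34209060668945, 25.523868560791016) 64.17900848388672 800
[[580.2, -292.9], [606.3, -345.2], [530.4, -379.5], [504.7, -327.6]] [ 555.37044348 -336.32341142]
[(np.float64(58.5), np.float64(-63.5)), (np.float64(83.3), np.float64(-155.7))]
cross tri [ 558.47776674 -341.5003753    43.12580053]
```

drive_tool --targets '[{"dx":0.1,"dy":1.8,"dz":-4.8,"ax":0,"ay":0,"az":1.6,"gripper":8.5},{"dx":0,"dy":1.8,"dz":-4.8,"ax":0,"ay":0,"az":0,"gripper":8.5},{"dx":0,"dy":1.7,"dz":-4.8,"ax":0,"ay":0,"az":0,"gripper":8.5},{"dx":0,"dy":0,"dz":0,"ax":0,"ay":0,"az":0,"gripper":8.5}]'

```text
time_s: 4.95
eef_pos: [562.5, 110.9, 148.4]
ee_rot: [-0.002, 0.582, 0.813, -0.002]
ft_force: [-0.1, -0.4, 0.6]
opening: 85.2
grasp_force: 0.0
```

Run:
```python
from h import *
w=shot('w4'); w3=pickle.load(open('w3.pkl','rb'))
for t in ['jig','nest','lever_handle','lever_hinge','long_stop','short_stop']: print(t,[(np.round(d['centre'],1).tolist(),round(d['confidence'],2)) for d in optics.mark_of(w,t)])
a=optics.mark_of(w,'lever_handle'); b=optics.mark_of(w3,'lever_handle') if 1 else 0
print(tri([w,w3],[a[0]['centre'],b[0]['centre']]) if a and b else '')
```

```text
jig [([327.9, 218.1], 0.78)]
nest [([332.1, 186.4], 0.92)]
lever_handle [([327.7, 239.0], 0.69)]
lever_hinge [([469.8, 196.2], 0.81)]
long_stop [([318.0, 140.3], 0.68)]
short_stop [([397.7, 180.3], 0.68)]
[563.42057569 120.58436969  71.60231205]
```

View pics/w4.png

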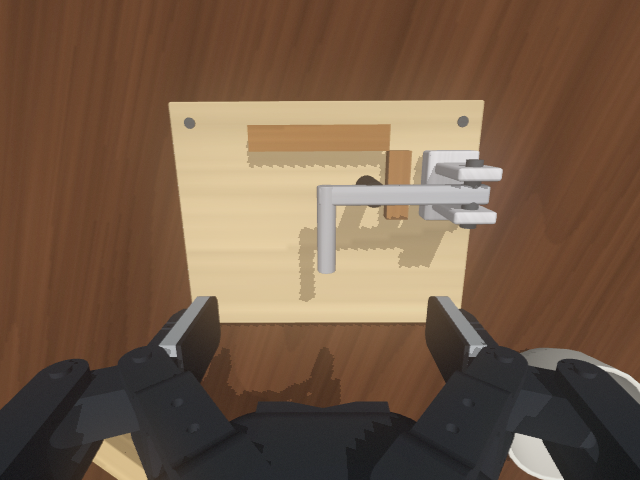

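The view shows the handle bar from (326,187) to (327,272), midway between the fingers, and it triangulates to about (563,120,70). Lowering over the bar and gripping.

drive_tool --targets '[{"dx":0.2,"dy":0.3,"dz":-4.5,"ax":0,"ay":0,"az":0,"gripper":8.5},{"dx":0,"dy":0,"dz":-4.4,"ax":0,"ay":0,"az":0,"gripper":8.5},{"dx":0,"dy":0,"dz":0,"ax":0,"ay":0,"az":0,"gripper":4},{"dx":0,"dy":0,"dz":0,"ax":0,"ay":0,"az":0,"gripper":0.5},{"dx":0,"dy":0,"dz":0,"ax":0,"ay":0,"az":0,"gripper":0.5}]'

```text
time_s: 6.02
eef_pos: [568.1, 113.7, 64.5]
ee_rot: [0.001, 0.583, 0.813, 0.001]
ft_force: [1.0, -0.8, 0.5]
opening: 31.8
grasp_force: 0.0
```

drive_tool --targets '[{"dx":0,"dy":0,"dz":0,"ax":0,"ay":0,"az":0,"gripper":0.5},{"dx":0,"dy":0,"dz":0,"ax":0,"ay":0,"az":0,"gripper":0.5},{"dx":0,"dy":0,"dz":0,"ax":0,"ay":0,"az":0,"gripper":0.5}]'

```text
time_s: 6.4
eef_pos: [564.4, 112.3, 62.4]
ee_rot: [-0.001, 0.583, 0.813, -0.003]
ft_force: [-13.3, -4.2, 7.1]
opening: 9.7
grasp_force: 58.6
```

drive_tool --targets '[{"dx":0.2,"dy":0.07,"dz":1.5,"ax":0,"ay":0,"az":0,"gripper":0.5},{"dx":0.43,"dy":0.15,"dz":1.4,"ax":0,"ay":0,"az":0,"gripper":0.5},{"dx":0.65,"dy":0.22,"dz":1.3,"ax":0,"ay":0,"az":0,"gripper":0.5}]'

```text
time_s: 6.78
eef_pos: [572.6, 115.1, 102.3]
ee_rot: [-0.005, 0.583, 0.813, -0.008]
ft_force: [-30.9, -9.6, 10.0]
opening: 9.3
grasp_force: 58.9
```

Run:
```python
from h import *
s=optics.capture('side'); im=s['img']
w=shot('w5')
c=np.hstack([cv2.resize(im[220:345,260:400],(420,375),interpolation=cv2.INTER_CUBIC),cv2.resize(w['img'],(380,285))[:285].copy() if 0 else np.vstack([cv2.resize(w['img'],(380,285)),np.zeros((90,380,3),np.uint8)])])
cv2.imwrite('pics/c5.png',c)
```

```text
(no output)
```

View pics/c5.png

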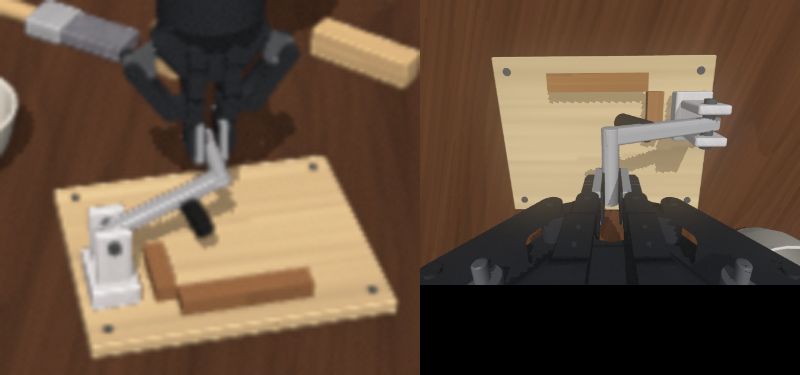

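The lever is rising: the side crop shows the arm lifted from the head at (110,230) to the fingers at (215,170), at about 0.46 rad. I'll continue the arc and trim the x lead, which is causing the -30 N.

drive_tool --targets '[{"dx":0.4,"dy":0.14,"dz":1.2,"ax":0,"ay":0,"az":0,"gripper":0.5},{"dx":0.85,"dy":0.3,"dz":1.1,"ax":0,"ay":0,"az":0,"gripper":0.5},{"dx":1.0,"dy":0.35,"dz":0.9,"ax":0,"ay":0,"az":0,"gripper":0.5}]'

```text
time_s: 7.25
eef_pos: [597.1, 123.5, 137.5]
ee_rot: [-0.003, 0.583, 0.813, -0.006]
ft_force: [-32.1, -11.5, 30.7]
opening: 9.5
grasp_force: 59.5
```

drive_tool --targets '[{"dx":0.92,"dy":0.32,"dz":1.1,"ax":0,"ay":0,"az":0,"gripper":0.5},{"dx":1.25,"dy":0.43,"dz":0.6,"ax":0,"ay":0,"az":0,"gripper":0.5}]'

```text
time_s: 7.5
eef_pos: [623.1, 132.7, 155.0]
ee_rot: [-0.0, 0.583, 0.813, -0.001]
ft_force: [-6.2, -2.0, 5.9]
opening: 9.2
grasp_force: 59.6
```

Run:
```python
from h import *
s=optics.capture('side');w=shot('w6');t=optics.capture('top')
for n,p in(('s',s),('w',w),('t',t)):
    for k in('lever_handle','lever_hinge'): print(n,k,[(np.round(d['centre'],1).tolist(),round(d['confidence'],2)) for d in optics.mark_of(p,k)])
    print(proj(p,ctrl.sense()['eef_pos']))
q=np.load('jig.npy'); c,s_=np.cos(.331),np.sin(.331)
for th in (1.1,1.25,1.4):
    x=90-90*np.cos(th); X=[562.4+c*x-s_*2,116.9+s_*x+c*2,65+90*np.sin(th)]
    print(th,np.round(X,1),[proj(p,X).round(1).tolist() for p in(s,w,t)])
```

```text
s lever_handle [([307.5, 257.9], 0.64)]
s lever_hinge [([294.7, 295.1], 0.56)]
[304.99788174 251.12176284]
w lever_handle [([327.1, 288.7], 0.57)]
w lever_hinge [([362.6, 193.7], 0.77)]
[321.09916401 310.35926534]
t lever_handle []
t lever_hinge []
[255.06050797 210.92188496]
1.1 [608.3 134.8 145.2] [[312.4, 256.1], [288.3, 285.9], [254.8, 219.4]]
1.25 [620.  138.8 150.4] [[306.6, 254.8], [316.0, 290.7], [252.6, 213.4]]
1.4 [632.4 143.1 153.7] [[300.6, 254.2], [346.8, 293.8], [250.6, 207.2]]
```

The lever is at about 1.26 rad, but the bar has slid towards the fingertips. I'll regrip 9 mm lower before finishing the swing.

drive_tool --targets '[{"dx":0,"dy":0,"dz":0,"ax":0,"ay":0,"az":0,"gripper":3},{"dx":0,"dy":0,"dz":0,"ax":0,"ay":0,"az":0,"gripper":3},{"dx":0,"dy":0,"dz":-0.9,"ax":0,"ay":0,"az":0,"gripper":3},{"dx":0,"dy":0,"dz":-0.5,"ax":0,"ay":0,"az":0,"gripper":0.5},{"dx":0,"dy":0,"dz":0,"ax":0,"ay":0,"az":0,"gripper":0.5}]'

```text
time_s: 8.57
eef_pos: [623.3, 133.0, 138.2]
ee_rot: [-0.001, 0.583, 0.813, -0.001]
ft_force: [0.2, 0.6, -4.2]
opening: 9.6
grasp_force: 58.3
```

drive_tool --targets '[{"dx":0,"dy":0,"dz":0,"ax":0,"ay":0,"az":0,"gripper":0.5},{"dx":0,"dy":0,"dz":0,"ax":0,"ay":0,"az":0,"gripper":0.5}]'

```text
time_s: 8.82
eef_pos: [623.3, 133.1, 138.3]
ee_rot: [-0.001, 0.583, 0.813, -0.0]
ft_force: [1.3, -0.1, -10.8]
opening: 10.1
grasp_force: 58.3
```

drive_tool --targets '[{"dx":1.3,"dy":0.45,"dz":0.3,"ax":0,"ay":0,"az":0,"gripper":0.5},{"dx":1.27,"dy":0.44,"dz":0.1,"ax":0,"ay":0,"az":0,"gripper":0.5},{"dx":1.2,"dy":0.4,"dz":-0.1,"ax":0,"ay":0,"az":0,"gripper":0.5},{"dx":0,"dy":0,"dz":0,"ax":0,"ay":0,"az":0,"gripper":0.5}]'

```text
time_s: 9.32
eef_pos: [662.2, 146.5, 143.4]
ee_rot: [0.0, 0.583, 0.813, 0.0]
ft_force: [-2.0, -0.4, 5.0]
opening: 9.8
grasp_force: 58.8
```

The lever is at about 1.72 rad. Releasing, rising, then checking the lever and refining the jig pose from views with the lever out of the way.

drive_tool --targets '[{"dx":0,"dy":0,"dz":0,"ax":0,"ay":0,"az":0,"gripper":5},{"dx":0,"dy":0,"dz":0,"ax":0,"ay":0,"az":0,"gripper":5},{"dx":0,"dy":0,"dz":4,"ax":0,"ay":0,"az":0,"gripper":8.5},{"dx":-1.5,"dy":-2,"dz":5,"ax":0,"ay":0,"az":0,"gripper":8.5},{"dx":-2.5,"dy":-3,"dz":3,"ax":0,"ay":0,"az":0,"gripper":8.5}]'

```text
time_s: 9.95
eef_pos: [621.6, 96.8, 264.8]
ee_rot: [0.001, 0.582, 0.813, 0.001]
ft_force: [0.9, -1.0, 0.0]
opening: 84.8
grasp_force: 0.0
```

drive_tool --targets '[{"dx":-3,"dy":-3,"dz":0,"ax":0,"ay":0,"az":0,"gripper":8.5},{"dx":-2,"dy":-1,"dz":0,"ax":0,"ay":0,"az":0,"gripper":8.5},{"dx":0,"dy":0,"dz":0,"ax":0,"ay":0,"az":0,"gripper":8.5},{"dx":0,"dy":0,"dz":0,"ax":0,"ay":0,"az":0,"gripper":8.5}]'

```text
time_s: 10.45
eef_pos: [571.8, 56.4, 262.5]
ee_rot: [0.0, 0.583, 0.813, 0.0]
ft_force: [0.8, -0.4, 0.3]
opening: 84.5
grasp_force: 0.0
```

Run:
```python
from h import *
w=shot('w7'); s=optics.capture('side')
c=np.vstack([np.hstack([cv2.resize(s['img'][220:345,260:400],(300,268),interpolation=cv2.INTER_CUBIC),np.zeros((268,340,3),np.uint8)])[:120*0 or 268][:, :640]])
cv2.imwrite('pics/c7.png',np.hstack([cv2.resize(w['img'][:330],(560,289)),cv2.resize(s['img'][220:345,260:400],(240,214)) if 0 else cv2.copyMakeBorder(cv2.resize(s['img'][220:345,260:400],(240,214)),0,75,0,0,cv2.BORDER_CONSTANT)]))
for n,p in(('s',s),('w',w)):
    for k in('lever_handle','lever_hinge'): print(n,k,[(np.round(d['centre'],1).tolist(),round(d['confidence'],2)) for d in optics.mark_of(p,k)])
    for th in (1.57,1.7):
        cc,ss=np.cos(.331),np.sin(.331);x=90-90*np.cos(th); X=[562.4+cc*x-ss*2,116.9+ss*x+cc*2,65+90*np.sin(th)]; print(th,proj(p,X).round(1))
    cc,ss=np.cos(.331),np.sin(.331)
    for a in [(-115,90,12),(115,90,12),(115,-90,12),(-115,-90,12),(-55,55,26),(45,55,26),(-55,73,26),(45,5,26)]:
        print(a,proj(p,[562.4+cc*a[0]-ss*a[1],116.9+ss*a[0]+cc*a[1],a[2]]).round(1)) if n=='w' else 0
print(ctrl.sense()['eef_pos'])
```

```text
s lever_handle [([288.9, 255.8], 0.93)]
s lever_hinge [([297.4, 299.3], 0.68)]
1.57 [293.5 254.5]
1.7 [288.  255.5]
w lever_handle [([495.0, 146.4], 0.56)]
w lever_hinge [([433.3, 113.1], 0.76), ([496.6, 146.7], 0.38)]
1.57 [472.8 148.6]
1.7 [489.8 148.5]
(-115, 90, 12) [216.1  52.8]
(115, 90, 12) [449.   51.5]
(115, -90, 12) [433.7 228.1]
(-115, -90, 12) [230.4 229.1]
(-55, 55, 26) [276.4  88.9]
(45, 55, 26) [378.8  88.3]
(-55, 73, 26) [275.7  68.7]
(45, 5, 26) [376.8 141.4]
[571.72133737  56.55199046 262.11562072]
```

View pics/c7.png

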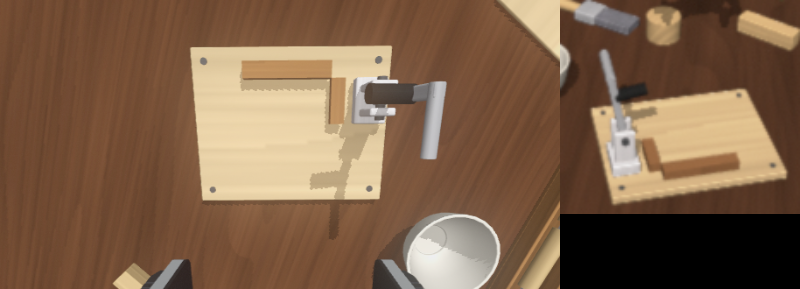

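The lever stands leaning back at about 1.7 rad: the handle is at (495,146) in the wrist view and the side crop shows it upright. The corner is clear. Next I'll swing over the blank with the camera on the base side.

drive_tool --targets '[{"dx":0.4,"dy":-3.7,"dz":-0.4,"ax":0,"ay":0,"az":9.7,"gripper":8.5},{"dx":0.4,"dy":-3.7,"dz":-0.4,"ax":0,"ay":0,"az":9.7,"gripper":8.5},{"dx":0.4,"dy":-3.7,"dz":-0.4,"ax":0,"ay":0,"az":9.7,"gripper":8.5},{"dx":0.4,"dy":-3.7,"dz":-0.4,"ax":0,"ay":0,"az":9.7,"gripper":8.5},{"dx":0.4,"dy":-3.7,"dz":-0.4,"ax":0,"ay":0,"az":9.7,"gripper":8.5}]'

```text
time_s: 11.38
eef_pos: [591.7, -129.9, 242.1]
ee_rot: [-0.0, 0.195, 0.981, 0.0]
ft_force: [0.7, 0.5, -0.0]
opening: 84.9
grasp_force: 0.0
```

drive_tool --targets '[{"dx":0.4,"dy":-3.7,"dz":-0.4,"ax":0,"ay":0,"az":9.7,"gripper":8.5},{"dx":0.4,"dy":-3.7,"dz":-0.4,"ax":0,"ay":0,"az":9.7,"gripper":8.5},{"dx":0.4,"dy":-3.7,"dz":-0.4,"ax":0,"ay":0,"az":9.7,"gripper":8.5},{"dx":0.4,"dy":-3.7,"dz":-0.4,"ax":0,"ay":0,"az":9.7,"gripper":8.5},{"dx":0.4,"dy":-3.7,"dz":-0.4,"ax":0,"ay":0,"az":9.7,"gripper":8.5}]'

```text
time_s: 12.0
eef_pos: [611.7, -315.1, 221.9]
ee_rot: [-0.0, -0.225, 0.974, 0.0]
ft_force: [1.3, 0.0, -0.3]
opening: 84.9
grasp_force: 0.0
```

drive_tool --targets '[{"dx":0,"dy":0,"dz":0,"ax":0,"ay":0,"az":0,"gripper":8.5}]'

```text
time_s: 12.12
eef_pos: [610.6, -317.8, 220.6]
ee_rot: [-0.001, -0.221, 0.975, 0.0]
ft_force: [0.1, 0.3, -0.1]
opening: 84.9
grasp_force: 0.0
```

Run:
```python
from h import *
from scipy.optimize import least_squares
w=shot('w8'); st=ctrl.sense(); print(st['eef_pos'],st['ee_rot'],st['joint_pos'].round(2))
print(optics.recognise(w,'blank')[:4], proj(w,[558,-340,50]))
def jw(q,X):
    c,s_=np.cos(q[2]),np.sin(q[2]); X=np.atleast_2d(X)
    return np.c_[q[0]+c*X[:,0]-s_*X[:,1],q[1]+s_*X[:,0]+c*X[:,1],X[:,2]]
def rect(p,c):
    hsv=cv2.cvtColor(p['img'],cv2.COLOR_BGR2HSV)
    m=((hsv[...,2]>175)&(hsv[...,0]<30)).astype(np.uint8); m=cv2.morphologyEx(m,cv2.MORPH_CLOSE,np.ones((5,5),np.uint8))
    l=cv2.connectedComponents(m)[1]; k=(l==l[c[1],c[0]]).astype(np.uint8)
    cs=max(cv2.findContours(k,cv2.RETR_EXTERNAL,cv2.CHAIN_APPROX_NONE)[0],key=cv2.contourArea); return cv2.minAreaRect(cs)
B=np.array([[-42,25,50],[42,25,50],[42,-25,50],[-42,-25,50.]])
c=proj(w,[558,-340,50]).astype(int)+[6,6]
w2=pickle.load(open('w2.pkl','rb')); obs=[]
for p,cc in((w2,(345,170)),(w,c)):
    r=rect(p,tuple(c) if p is w else cc); print(r)
    b=cv2.boxPoints(r); g=cv2.cvtColor(p['img'],cv2.COLOR_BGR2GRAY)
    obs.append((p,cv2.cornerSubPix(g,b.reshape(-1,1,2).copy(),(3,3),(-1,-1),(3,50,.01)).reshape(-1,2)))
def res(v,obs,z=None):
    X=B.copy(); X[:,2]=v[3] if z is None else z; out=[]
    for p,o in obs:
        Q=np.array([proj(p,x) for x in jw(v[:3],X)])
        out.append(min((Q-np.roll(o[::d],k,0) for k in range(4) for d in(1,-1)),key=lambda e:(e**2).sum()).ravel())
    return np.concatenate(out)
for o in (obs,obs[:1],obs[1:]):
    r=least_squares(res,[558,-340,.445,50],args=(o,)); print('blank',r.x.round(2),np.degrees(r.x[2]),np.sqrt(np.mean(r.fun**2)))
# jig
J=[(-115,90,12),(115,90,12),(115,-90,12),(-115,-90,12),(45,55,26)]
w7=pickle.load(open('w7.pkl','rb'));w3=pickle.load(open('w3.pkl','rb'));w4=pickle.load(open('w4.pkl','rb'))
jo=[(w7,[(218.5,54),(447.5,52.6),(434,227.5),(232,229),(379.5,90)]),(w4,[(169,102),(484,100),(461,322),(192,322),(388,152)]),(w3,[(230,69.6),(440.2,63),(430.7,223),(244.7,228.5),(376,99)])]
def rj(v,jo):
    out=[]
    for p,g in jo:
        g=cv2.cornerSubPix(cv2.cvtColor(p['img'],cv2.COLOR_BGR2GRAY),np.float32(g).reshape(-1,1,2),(3,3),(-1,-1),(3,50,.01)).reshape(-1,2)
        out.append((np.array([proj(p,x) for x in jw(v,np.array(J,float)+[0,0,v[3]])])-g)[:4].ravel())
    return np.concatenate(out)
for o in(jo,jo[:1],jo[1:2],jo[2:]):
    r=least_squares(rj,[562,117,.33,0],args=(o,)); print('jig',r.x.round(3),np.degrees(r.x[2]),r.fun.round(1))
```

```text
[ 611.20627304 -315.15678524  221.25257458] [-3.42470070e-04 -2.21126186e-01  9.75244875e-01  7.25978319e-04] [ 0.92  0.6  -0.79  1.26  0.42  1.44  2.18]
[{'extent': [297.1, 98.1, 359.5, 202.4], 'confidence': 0.97}] [325.62838528 153.7331089 ]
((354.0298767089844, 179.84228515625), (47.54182052612305, 78.05577087402344), 2.602562189102173)
((325.9999694824219, 150.5), (59.99999237060547, 100.99998474121094), -0.0)
blank [ 5.5735e+02 -3.4051e+02  4.4000e-01  4.5490e+01] 25.348323394772997 0.31849177571999
blank [ 5.5707e+02 -3.4093e+02  4.4000e-01  4.4380e+01] 25.437053729127154 0.18184463823675764
blank [ 5.5749e+02 -3.4033e+02  4.4000e-01  4.4630e+01] 25.303076670520706 0.2455055497837279
jig [ 5.62466e+02  1.16932e+02  3.33000e-01 -2.80800e+00] 19.06055913018759 [-0.5 -0.   0.5 -0.4  0.   0.9 -0.4  0.2 -0.5 -0.1  0.7 -0.2 -2.4 -0.2
  2.2  0.1 -0.1 -0.1  0.3 -0.5  0.5  0.4 -0.2  0.3]
jig [ 5.62558e+02  1.17142e+02  3.33000e-01 -4.34600e+00] 19.095209558467857 [ 0.   0.2  0.1 -0.3 -0.2  0.3  0.1 -0.2]
jig [ 5.62457e+02  1.16961e+02  3.33000e-01 -2.08200e+00] 19.057068458647556 [-1.  -0.2  1.1 -0.3 -2.1  0.2  1.9  0.5]
jig [ 5.62377e+02  1.16897e+02  3.32000e-01 -4.18700e+00] 19.027605407644337 [ 0.1  0.  -0.1 -0.2  0.   0.2 -0.  -0.1]
```

The blank is at (557.4,-340.4), yaw 25.35°, and the jig at (562.5,117), yaw 19.05°. Both heights read about 4–5 mm low, which points to a common camera bias. Descending to the blank.

drive_tool --targets '[{"dx":-3.0,"dy":-1.4,"dz":-4.5,"ax":0,"ay":0,"az":0,"gripper":8.5},{"dx":-3.1,"dy":-1.4,"dz":-4.5,"ax":0,"ay":0,"az":-0.2,"gripper":8.5},{"dx":0,"dy":0,"dz":-1,"ax":0,"ay":0,"az":0,"gripper":8.5},{"dx":0,"dy":0,"dz":0,"ax":0,"ay":0,"az":0,"gripper":8.5}]'

```text
time_s: 12.72
eef_pos: [551.3, -340.5, 122.7]
ee_rot: [0.0, -0.221, 0.975, 0.0]
ft_force: [-0.3, 0.0, -0.5]
opening: 84.9
grasp_force: 0.0
```

Run:
```python
from h import *
st=ctrl.sense(); p=st['eef_pos'];q=st['ee_rot']; print(p,2*np.degrees(np.arctan2(q[2],q[1])))
w=shot('w9'); d=optics.recognise(w,'blank')[:2]; print(d)
a=np.radians(25.35)
print([proj(w,[557.4+np.cos(a)*x-np.sin(a)*y,-340.4+np.sin(a)*x+np.cos(a)*y,46]).round(1).tolist() for x,y in((-42,-25),(-42,25),(42,25),(42,-25))])
```

```text
[ 551.27487611 -340.46841046  122.67272393] 205.56750893295245
[{'extent': [279.6, 186.6, 361.8, 322.4], 'confidence': 0.88}, {'extent': [358.3, 1.4, 512.7, 148.0], 'confidence': 0.85}]
[[277.3, 195.5], [360.2, 195.7], [356.1, 320.4], [281.5, 320.2]]
```

drive_tool --targets '[{"dx":-0.1,"dy":-0.2,"dz":-4.5,"ax":0,"ay":0,"az":0,"gripper":8.5},{"dx":0,"dy":0,"dz":-4,"ax":0,"ay":0,"az":0,"gripper":8.5},{"dx":0,"dy":0,"dz":-1.1,"ax":0,"ay":0,"az":0,"gripper":8.5},{"dx":0,"dy":0,"dz":0,"ax":0,"ay":0,"az":0,"gripper":8.5}]'

```text
time_s: 13.32
eef_pos: [550.6, -343.4, 27.4]
ee_rot: [0.001, -0.221, 0.975, -0.0]
ft_force: [0.9, 0.3, 0.7]
opening: 84.9
grasp_force: 0.0
```

drive_tool --targets '[{"dx":0,"dy":0,"dz":0,"ax":0,"ay":0,"az":0,"gripper":4.4},{"dx":0,"dy":0,"dz":0,"ax":0,"ay":0,"az":0,"gripper":4.4},{"dx":0,"dy":0,"dz":0,"ax":0,"ay":0,"az":0,"gripper":4.4},{"dx":0,"dy":0,"dz":0,"ax":0,"ay":0,"az":0,"gripper":4.4}]'

```text
time_s: 13.82
eef_pos: [550.5, -344.3, 28.1]
ee_rot: [0.001, -0.221, 0.975, -0.001]
ft_force: [-1.1, 0.4, 7.2]
opening: 49.2
grasp_force: 63.9
```

Gripped, with an opening of 49 mm. Lifting and carrying it to above the corner, backed off 12 mm from both stops.

drive_tool --targets '[{"dx":0,"dy":0,"dz":4,"ax":0,"ay":0,"az":0,"gripper":4.4},{"dx":0,"dy":0,"dz":6,"ax":0,"ay":0,"az":0,"gripper":4.4},{"dx":-0.1,"dy":3,"dz":2,"ax":0,"ay":0,"az":-0.6,"gripper":4.4},{"dx":-0.1,"dy":5,"dz":0,"ax":0,"ay":0,"az":-0.7,"gripper":4.4},{"dx":-0.1,"dy":5,"dz":0,"ax":0,"ay":0,"az":-0.7,"gripper":4.4}]'

```text
time_s: 14.45
eef_pos: [546.4, -212.6, 146.9]
ee_rot: [0.0, -0.203, 0.979, -0.0]
ft_force: [1.4, 0.7, -2.1]
opening: 49.2
grasp_force: 63.2
```

drive_tool --targets '[{"dx":-0.1,"dy":5,"dz":0,"ax":0,"ay":0,"az":-0.7,"gripper":4.4},{"dx":-0.1,"dy":5,"dz":0,"ax":0,"ay":0,"az":-0.7,"gripper":4.4},{"dx":-0.1,"dy":5,"dz":0,"ax":0,"ay":0,"az":-0.7,"gripper":4.4},{"dx":-0.1,"dy":5,"dz":0,"ax":0,"ay":0,"az":-0.7,"gripper":4.4},{"dx":-0.1,"dy":5,"dz":0,"ax":0,"ay":0,"az":-0.7,"gripper":4.4}]'

```text
time_s: 15.08
eef_pos: [541.3, 37.5, 146.7]
ee_rot: [0.0, -0.173, 0.985, -0.0]
ft_force: [2.1, -1.1, -2.0]
opening: 49.0
grasp_force: 63.2
```

drive_tool --targets '[{"dx":-0.1,"dy":5,"dz":0,"ax":0,"ay":0,"az":-0.7,"gripper":4.4},{"dx":0,"dy":3.2,"dz":0,"ax":0,"ay":0,"az":-0.3,"gripper":4.4},{"dx":0,"dy":0,"dz":0,"ax":0,"ay":0,"az":0,"gripper":4.4},{"dx":0,"dy":0,"dz":0,"ax":0,"ay":0,"az":0,"gripper":4.4}]'

```text
time_s: 15.58
eef_pos: [540.6, 117.3, 146.3]
ee_rot: [-0.0, -0.165, 0.986, -0.0]
ft_force: [0.4, 0.6, -2.0]
opening: 48.6
grasp_force: 63.1
```

```bash
cat >> h.py <<'E'
def rep():
    st=ctrl.sense(); p=st['eef_pos'];q=st['ee_rot']; a=.3325; c,s=np.cos(a),np.sin(a)
    d=p[:2]-[562.5,117.0]; f=st['ft_force']
    print('t',st['time_s'],'jig TCP',(c*d[0]+s*d[1]).round(1),(c*d[1]-s*d[0]).round(1),p[2].round(1),'yaw',round(2*np.degrees(np.arctan2(q[2],q[1])),2),'q',q.round(4),
     'F jig',(c*f[0]+s*f[1]).round(1),(c*f[1]-s*f[0]).round(1),f[2].round(1),'M',st['moment'].round(2),'open',round(st['opening'],1),st['grasp_force'].round(1),st['joint_pos'].round(2))
E
python3 -c "
from h import *
rep()"
```

```text
Traceback (most recent call last):
  File "h.py", line 22, in rep
    'F jig',(c*f[0]+s*f[1]).round(1),(c*f[1]-s*f[0]).round(1),f[2].round(1),'M',st['moment'].round(2),'open',round(st['opening'],1),st['grasp_force'].round(1),st['joint_pos'].round(2))
                                                                                                                                    ^^^^^^^^^^^^^^^^^^^^^^^
AttributeError: 'float' object has no attribute 'round'
```

drive_tool --targets '[{"dx":0,"dy":0,"dz":-4,"ax":0,"ay":0,"az":0,"gripper":4.4},{"dx":0,"dy":0,"dz":-4,"ax":0,"ay":0,"az":0,"gripper":4.4},{"dx":0,"dy":0,"dz":-2,"ax":0,"ay":0,"az":0,"gripper":4.4},{"dx":0,"dy":0,"dz":0,"ax":0,"ay":0,"az":0,"gripper":4.4}]'

```text
time_s: 16.08
eef_pos: [540.1, 117.3, 45.6]
ee_rot: [-0.001, -0.165, 0.986, 0.0]
ft_force: [-0.3, -0.0, -1.1]
opening: 49.1
grasp_force: 63.1
```

```bash
sed -i "s/st\['grasp_force'\].round(1)/st['grasp_force']/" h.py
python3 -c "
from h import *
rep()"
```

```text
t 16.075 jig TCP -21.1 7.6 45.6 yaw 198.96 q [-1.000e-03 -1.647e-01  9.863e-01  1.000e-04] F jig -0.3 0.1 -1.1 M [-0.06 -0.01 -0.02] open 49.1 63.068357706069946 [ 0.43  0.53 -0.88  1.81  0.48  1.03  1.26]
```

drive_tool --targets '[{"dx":0,"dy":0,"dz":-0.4,"ax":0,"ay":0,"az":0,"gripper":4.4},{"dx":0,"dy":0,"dz":-0.2,"ax":0,"ay":0,"az":0,"gripper":4.4},{"dx":0,"dy":0,"dz":0,"ax":0,"ay":0,"az":0,"gripper":4.4}]'

```text
time_s: 16.45
eef_pos: [540.8, 118.1, 40.9]
ee_rot: [0.0, -0.165, 0.986, -0.0]
ft_force: [-0.2, 0.1, -2.8]
opening: 49.1
grasp_force: 63.1
```

drive_tool --targets '[{"dx":0,"dy":0,"dz":-0.2,"ax":0,"ay":0,"az":0,"gripper":4.4},{"dx":0,"dy":0,"dz":0,"ax":0,"ay":0,"az":0,"gripper":4.4}]'

```text
time_s: 16.7
eef_pos: [540.9, 118.2, 40.0]
ee_rot: [0.0, -0.165, 0.986, -0.001]
ft_force: [-7.1, -3.5, 16.1]
opening: 48.6
grasp_force: 65.3
```

On the board, with 16 N of contact. Sliding towards the long stop.

drive_tool --targets '[{"dx":-0.2,"dy":0.57,"dz":0,"ax":0,"ay":0,"az":0,"gripper":4.4},{"dx":-0.2,"dy":0.57,"dz":0,"ax":0,"ay":0,"az":0,"gripper":4.4},{"dx":-0.2,"dy":0.57,"dz":0,"ax":0,"ay":0,"az":0,"gripper":4.4},{"dx":0,"dy":0,"dz":0,"ax":0,"ay":0,"az":0,"gripper":4.4}]'

```text
time_s: 17.2
eef_pos: [536.3, 135.2, 40.0]
ee_rot: [0.002, -0.165, 0.986, -0.0]
ft_force: [-0.2, -2.1, 7.8]
opening: 48.6
grasp_force: 64.4
```

```bash
python3 -c "
from h import *
rep()"
```

```text
t 17.2 jig TCP -18.8 25.8 40.0 yaw 199.0 q [ 1.800e-03 -1.650e-01  9.863e-01 -4.000e-04] F jig -0.8 -1.9 7.8 M [-0.51 -0.08 -0.01] open 48.6 64.41278457641602 [ 0.39  0.54 -0.88  1.82  0.49  1.01  1.22]
```

drive_tool --targets '[{"dx":0.5,"dy":0.18,"dz":0,"ax":0,"ay":0,"az":0,"gripper":4.4},{"dx":0.5,"dy":0.18,"dz":0,"ax":0,"ay":0,"az":0,"gripper":4.4},{"dx":-0.1,"dy":0.28,"dz":0,"ax":0,"ay":0,"az":0,"gripper":4.4},{"dx":0,"dy":0,"dz":0,"ax":0,"ay":0,"az":0,"gripper":4.4}]'

```text
time_s: 17.7
eef_pos: [544.7, 139.9, 40.1]
ee_rot: [0.001, -0.164, 0.986, -0.002]
ft_force: [-5.2, -9.1, 17.7]
opening: 49.1
grasp_force: 65.5
```

```bash
python3 -c "
from h import *
rep()"
```

```text
t 17.7 jig TCP -9.4 27.4 40.1 yaw 198.93 q [ 6.000e-04 -1.644e-01  9.864e-01 -1.700e-03] F jig -7.8 -6.9 17.7 M [-1.68  1.09  0.02] open 49.1 65.49279928207397 [ 0.37  0.56 -0.87  1.79  0.5   1.03  1.21]
```

drive_tool --targets '[{"dx":-0.08,"dy":0.24,"dz":0,"ax":0,"ay":0,"az":0,"gripper":4.4},{"dx":0,"dy":0,"dz":0,"ax":0,"ay":0,"az":0,"gripper":4.4}]'

```text
time_s: 17.95
eef_pos: [544.7, 142.3, 40.1]
ee_rot: [0.001, -0.164, 0.986, -0.001]
ft_force: [-0.1, -7.5, 12.8]
opening: 48.7
grasp_force: 64.7
```

```bash
python3 -c "
from h import *
rep()"
```

```text
t 17.95 jig TCP -8.6 29.7 40.1 yaw 198.91 q [ 0.0014 -0.1643  0.9864 -0.0015] F jig -2.5 -7.1 12.8 M [-1.6   0.19 -0.06] open 48.7 64.65656518936157 [ 0.37  0.56 -0.87  1.79  0.5   1.02  1.2 ]
```

drive_tool --targets '[{"dx":0.28,"dy":0.1,"dz":0,"ax":0,"ay":0,"az":0,"gripper":4.4},{"dx":0,"dy":0,"dz":0,"ax":0,"ay":0,"az":0,"gripper":4.4}]'

```text
time_s: 18.2
eef_pos: [546.0, 143.4, 40.1]
ee_rot: [-0.0, -0.165, 0.986, -0.002]
ft_force: [-8.5, -10.2, 20.0]
opening: 49.6
grasp_force: 65.8
```

```bash
python3 -c "
from h import *
rep()"
```

```text
t 18.2 jig TCP -7.0 30.4 40.1 yaw 198.94 q [-1.000e-04 -1.645e-01  9.864e-01 -1.600e-03] F jig -11.4 -6.8 20.0 M [-1.74  1.8   0.04] open 49.6 65.77922701835632 [ 0.36  0.56 -0.87  1.79  0.5   1.03  1.2 ]
```

drive_tool --targets '[{"dx":-0.1,"dy":0.28,"dz":0,"ax":0,"ay":0,"az":0,"gripper":4.4},{"dx":0,"dy":0,"dz":0,"ax":0,"ay":0,"az":0,"gripper":4.4}]'

```text
time_s: 18.45
eef_pos: [546.0, 143.6, 40.1]
ee_rot: [0.0, -0.164, 0.986, -0.003]
ft_force: [-7.2, -16.3, 22.1]
opening: 48.9
grasp_force: 66.0
```

```bash
python3 -c "
from h import *
rep()"
```

```text
t 18.45 jig TCP -7.0 30.5 40.1 yaw 198.86 q [ 2.000e-04 -1.639e-01  9.865e-01 -3.500e-03] F jig -12.1 -13.1 22.1 M [-3.54  1.36  0.4 ] open 48.9 66.02793037891388 [ 0.36  0.56 -0.87  1.79  0.5   1.03  1.2 ]
```

drive_tool --targets '[{"dx":0.28,"dy":0.1,"dz":0,"ax":0,"ay":0,"az":0,"gripper":4.4},{"dx":0,"dy":0,"dz":0,"ax":0,"ay":0,"az":0,"gripper":4.4}]'

```text
time_s: 18.7
eef_pos: [546.4, 143.8, 40.1]
ee_rot: [-0.003, -0.164, 0.986, -0.005]
ft_force: [-21.7, -22.9, 37.2]
opening: 49.0
grasp_force: 67.8
```

```bash
python3 -c "
from h import *
rep()"
```

```text
t 18.7 jig TCP -6.5 30.6 40.1 yaw 198.88 q [-0.0025 -0.164   0.9864 -0.0045] F jig -28.0 -14.6 37.2 M [-4.46  4.25  0.56] open 49.0 67.84232497215271 [ 0.36  0.56 -0.87  1.78  0.5   1.04  1.2 ]
```

Contact on both stops: neither x nor y advances any more. The tool has tilted about 0.5° under load, so I'll correct that and firm up the y push.

drive_tool --targets '[{"dx":0,"dy":0,"dz":0.1,"ax":0.8,"ay":-0.3,"az":0.1,"gripper":4.4},{"dx":-0.04,"dy":0.12,"dz":0,"ax":0,"ay":0,"az":0,"gripper":4.4},{"dx":0,"dy":0,"dz":0,"ax":0,"ay":0,"az":0,"gripper":4.4},{"dx":0,"dy":0,"dz":0,"ax":0,"ay":0,"az":0,"gripper":4.4}]'

```text
time_s: 19.2
eef_pos: [546.8, 143.8, 40.1]
ee_rot: [0.002, -0.164, 0.986, 0.002]
ft_force: [-10.8, -21.9, 22.5]
opening: 49.0
grasp_force: 66.0
```

```bash
python3 -c "
from h import *
rep()"
```

```text
t 19.2 jig TCP -6.1 30.5 40.1 yaw 198.94 q [ 0.0018 -0.1645  0.9864  0.0016] F jig -17.4 -17.2 22.5 M [-5.26  2.37  0.45] open 49.0 66.03960514068604 [ 0.37  0.56 -0.87  1.79  0.5   1.02  1.21]
```

drive_tool --targets '[{"dx":0.2,"dy":0.07,"dz":0.05,"ax":0,"ay":0,"az":0,"gripper":4.4},{"dx":0,"dy":0,"dz":0,"ax":0,"ay":0,"az":0,"gripper":4.4}]'

```text
time_s: 19.45
eef_pos: [547.3, 144.0, 40.0]
ee_rot: [0.0, -0.165, 0.986, 0.001]
ft_force: [-19.4, -23.7, 26.8]
opening: 49.2
grasp_force: 66.3
```

```bash
python3 -c "
from h import *
rep()"
```

```text
t 19.45 jig TCP -5.6 30.5 40.0 yaw 198.96 q [ 1.000e-04 -1.647e-01  9.863e-01  1.000e-03] F jig -26.1 -16.1 26.8 M [-5.88  3.44  0.51] open 49.2 66.34989380836487 [ 0.37  0.56 -0.87  1.78  0.5   1.03  1.21]
```

drive_tool --targets '[{"dx":0.15,"dy":0.05,"dz":0.05,"ax":0,"ay":0,"az":0,"gripper":4.4},{"dx":0,"dy":0,"dz":0,"ax":0,"ay":0,"az":0,"gripper":4.4}]'

```text
time_s: 19.7
eef_pos: [547.8, 144.2, 40.1]
ee_rot: [-0.001, -0.165, 0.986, 0.001]
ft_force: [-21.2, -24.5, 26.7]
opening: 48.7
grasp_force: 66.4
```

```bash
python3 -c "
from h import *
rep()
shot('wa'); s=optics.capture('side'); w=pickle.load(open('wa.pkl','rb'))
cv2.imwrite('pics/ca.png',np.hstack([cv2.resize(w['img'][60:360,130:510],(480,379)),cv2.resize(s['img'][240:344,270:358],(320,378),interpolation=cv2.INTER_CUBIC)[:379] if 0 else cv2.copyMakeBorder(cv2.resize(s['img'][240:344,270:358],(320,378),interpolation=cv2.INTER_CUBIC),0,1,0,0,cv2.BORDER_CONSTANT)]))
"
```

```text
t 19.7 jig TCP -5.1 30.5 40.1 yaw 198.97 q [-1.000e-03 -1.648e-01  9.863e-01  7.000e-04] F jig -28.0 -16.2 26.7 M [-6.03  4.18  0.63] open 48.7 66.41802549362183 [ 0.36  0.57 -0.87  1.78  0.5   1.03  1.21]
```

View pics/ca.png

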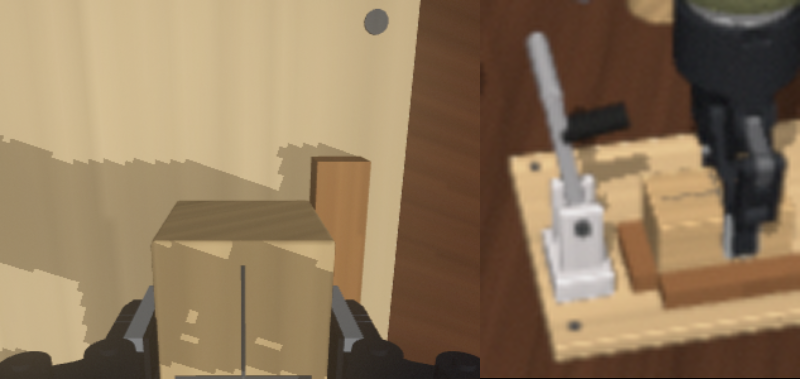

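The wrist crop shows the block's rear face at rows 201–240 beside the long stop, whose end is at (340,157). The side crop shows the lever leaning back and the block next to the short stop. I'll measure the remaining x gap numerically against the stop's end.

```bash
python3 -c "
from h import *
w=pickle.load(open('wa.pkl','rb')); a=.3325; c,s=np.cos(a),np.sin(a)
f=lambda uv,z:(lambda d:(round(c*d[0]+s*d[1],1),round(c*d[1]-s*d[0],1)))(at_z(w,uv,z)-[562.5,117.0])
g=lambda x,y:(130+x/1.2632,60+y/1.2633)
for b in(0,-4): print('stop end top',f(g(312,157),26+b),f(g(370,161),26+b),'block bottom rear',f(g(178,201),12+b),f(g(312,201),12+b),'block top rear',f(g(152,241),62+b),f(g(333,240),62+b))
E=None
"
```

```text
stop end top (np.float64(-56.4), np.float64(53.4)) (np.float64(-55.0), np.float64(72.8)) block bottom rear (np.float64(-38.3), np.float64(6.0)) (np.float64(-38.1), np.float64(56.2)) block top rear (np.float64(-38.8), np.float64(6.1)) (np.float64(-39.0), np.float64(54.3))
stop end top (np.float64(-55.9), np.float64(54.0)) (np.float64(-54.4), np.float64(74.0)) block bottom rear (np.float64(-37.4), np.float64(5.4)) (np.float64(-37.2), np.float64(56.9)) block top rear (np.float64(-37.5), np.float64(5.2)) (np.float64(-37.7), np.float64(55.1))
```

drive_tool --targets '[{"dx":0.15,"dy":0.05,"dz":0.2,"ax":0,"ay":0,"az":0,"gripper":4.4},{"dx":0.05,"dy":0,"dz":0,"ax":0,"ay":0,"az":0,"gripper":4.4},{"dx":0,"dy":0,"dz":0,"ax":0,"ay":0,"az":0,"gripper":4.4}]'

```text
time_s: 20.18
eef_pos: [547.9, 144.2, 40.3]
ee_rot: [-0.003, -0.165, 0.986, 0.001]
ft_force: [-23.9, -24.8, 15.0]
opening: 48.9
grasp_force: 65.5
```

```bash
python3 -c "
from h import *
rep()"
```

```text
t 20.175 jig TCP -4.9 30.5 40.3 yaw 198.98 q [-3.000e-03 -1.649e-01  9.863e-01  7.000e-04] F jig -30.7 -15.6 15.0 M [-5.89  4.5   0.59] open 48.9 65.5208945274353 [ 0.36  0.57 -0.87  1.78  0.5   1.04  1.21]
```

The block's rear end is at jig x ≈ -39 against the stop end at -55, which is the home position. Fx stays at -31 N with Fz only 15 N, so the contact is real. I'll level the remaining 0.35° pitch and press down slightly.

drive_tool --targets '[{"dx":0,"dy":0,"dz":-0.1,"ax":0,"ay":-0.5,"az":0,"gripper":4.4},{"dx":-0.02,"dy":0.06,"dz":0,"ax":0,"ay":0,"az":0,"gripper":4.4},{"dx":0,"dy":0,"dz":0,"ax":0,"ay":0,"az":0,"gripper":4.4},{"dx":0,"dy":0,"dz":0,"ax":0,"ay":0,"az":0,"gripper":4.4}]'

```text
time_s: 20.68
eef_pos: [547.9, 144.3, 40.1]
ee_rot: [0.001, -0.165, 0.986, -0.001]
ft_force: [-26.5, -28.8, 25.6]
opening: 49.5
grasp_force: 66.9
```

```bash
python3 -c "
from h import *
rep()"
```

```text
t 20.675 jig TCP -4.9 30.5 40.1 yaw 198.95 q [ 1.200e-03 -1.646e-01  9.864e-01 -6.000e-04] F jig -34.5 -18.5 25.6 M [-6.17  5.79  0.73] open 49.5 66.86629951000214 [ 0.36  0.56 -0.87  1.78  0.5   1.03  1.2 ]
```

```bash
python3 -c "
from h import *
s=optics.capture('side'); print([(d['centre'],d['confidence']) for d in optics.mark_of(s,'lever_handle')]); rep()
print(ctrl.sign_off())"
```

```text
[([285.6, 256.2], 0.8), ([380.4, 240.0], 0.65)]
t 20.775 jig TCP -5.0 30.5 40.1 yaw 198.95 q [ 1.200e-03 -1.646e-01  9.864e-01 -6.000e-04] F jig -35.6 -18.7 25.1 M [-6.21  5.83  0.71] open 49.1 66.86561465263367 [ 0.36  0.56 -0.87  1.79  0.5   1.03  1.2 ]
the job is handed in; nothing more can be done
None
```

I handed the job in at 20.8 s of the 64 s allowed: the lever is up, leaning back at about 1.7 rad, and the cross-marked blank is flat in the jig corner, still gripped and pressed against both stops (about 35 N on the short stop, 19 N on the long one); no verdict came back.

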